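Clamp a freshly glued slip pad in the crank press

TASK

Stand the white pad of slips upright in the slot of the small blue press, centred and with its broad sides facing the jaws, and let go of it. Then take the crank by its free-spinning grip and wind it clockwise (seen from above) until you feel the jaw hold the pad firmly, without crushing it, and let go. Do not knock the pad over, and leave the other things on the desk where they are.

Things in the scene. Friction and masses are not known exactly. Their poses are not given: they have to be found in the camera images.
- press: Press fixed to the desk: grey base plate 96 x 175 x 12 mm, blue gearbox 60 x 56 mm, 80 mm high. Origin on the desk under the crank axis; z up, +y from slot to gearbox, x along the jaws; plate from y = -142 to +33 mm. Behind and beside it stand two screens and their arms, up to 0.39 m high, some within 8 cm of the slot, the pad or the crank's circle: come straight down from above 0.40 m.
- cheek: Fixed blue cheek of the press, 80 x 12 mm, 34 mm high on the plate, its top 46 mm above the desk; its inner face is 130 mm from the crank axis (press y = -130 mm). Axes as the press. Origin: middle of its foot.
- slot (a point): Where the middle of the pad shall stand: on the base plate (12 mm above the desk), middle of the cheek's length, 17 mm from the cheek's face. The dark jaw that faces it, as high as the cheek, starts 41 to 64 mm from the cheek; how far is not measured. It has a sprung face and moves to the cheek 16 mm per turn of the crank, sliding the pad along.
- crank_axis (a point): On the vertical axis of the crank, at mid-height of its grip, 122 mm above the desk. Wound clockwise it closes the jaw; it stays where left (worm gear). Slow free winding takes about 4 N at the grip, plus 1 N per rad/s, and a resting hand feels under 4 N. From when the pad is gripped each 0.1 rad adds about 0.7 N at the grip and 10 N on the pad.
- grip_mid (a point): Middle of the black upright grip, a cylinder 18 mm across and 50 mm high that spins freely on its pin 38 mm from the crank axis, its ends 97 and 147 mm above the desk; the crank arm lies just below it. The pad is held well when slow winding takes 7 to 10 N, or when the grip pushes 5 to 7 N against the resting hand; over 12 N may crush it.
- pad: White pad of slips, 0.08 to 0.17 kg, 66 x 90 x 24 mm, standing upright and loose on its long edge, 66 mm high. Origin: middle of one broad side. Its x points up, y along its 90 mm length, z through its 24 mm thickness: grasp it by the upper part of its broad sides.
- pad_center (a point): The middle of the pad, 33 mm above its lower edge.
- glue: Glue stick standing upright, 27 mm across, 91 mm high, red cap; leave alone. Origin under its foot.
- eraser_1: Blue and white eraser, 23 x 52 x 14 mm, lying near the press; leave alone. Origin: middle of its underside.
- note_pad: Pink sticky pad, 39 x 51 x 14 mm; leave alone. Origin: middle of its underside.
- marker: Black marker pen, 14 mm thick, 133 mm long, lying; leave alone. Origin: middle of its underside.

How it is judged:
On the way:
1. the pad stands upright on the press's plate, between cheek and jaw and centred within 20 mm, and the fingers have let go of it (y of pad_center in the frame of press between -0.121 and -0.077 m and x of pad_center in the frame of press between -0.02 and 0.02 m and z of pad_center in the frame of press between 0.04 and 0.05 m and angle between the z axis of pad and the y axis of press, either way round below 0.3 rad and angle between pad's own x axis and vertical below 0.12 rad and contact force between the fingers and pad below 0.1 N), for 0.2 s.
At the end, for the whole second after the job is handed in: the pad stands upright (within 0.1 rad) on the press's plate against the cheek, square to it (0.1 rad) and centred within 20 mm, at rest, held between jaw and cheek with more than 20 N (y of pad_center in the frame of press between -0.122 and -0.113 m and x of pad_center in the frame of press between -0.02 and 0.02 m and z of pad_center in the frame of press between 0.04 and 0.05 m and angle between the z axis of pad and the y axis of press, either way round below 0.1 rad and angle between pad's own x axis and vertical below 0.1 rad and contact force between cheek and pad above 20 N and linear speed of pad below 0.01 m/s); the robot touches nothing.
It fails at once if the pad is crushed: pressed on the cheek with over 160 N (contact force between cheek and pad above 160 N).
It fails at once if the pad topples (tilts over 0.6 rad) (angle between pad's own x axis and vertical above 0.6 rad).
It fails at once if the glue stick, eraser, sticky pad or marker is moved over 20 mm (distance of any of glue, eraser_1, note_pad, marker from where it was at the start of the episode above 0.02 m).
It also fails if it takes over 72 s, if anything falls off the work surface, if the arm or the gripper's body presses on something with over 40 N, if the wrist force passes 120 N, or if a joint passes its speed limit or range.

ROBOT

A 6-joint arm with a two-finger parallel gripper is mounted at the origin on a cart in front of the work surface, level with it; the furniture and walls round the work are solid. World frame = base frame: x ahead of the robot, y to its left, z up, the work surface at z = 0. Lengths are in m, angles in rad, forces in N, time in s.
With the tool pointing down it reaches from about 0.35 to 0.725 m from the base axis. Payload 6 kg.
Tool frame: the origin (TCP) lies midway between the tips of the shut fingers; the grasp point (between the pads) lies 19 mm behind it; z points along the fingers, y is the line along which they close (so a half turn about z gives the same grasp; the last joint's range is limited). The gripper opens to 85 mm and grips with 20 to 120 N. Pads are 22 mm wide; open, the fingers measure 114 mm over their backs; the gripper's body (76 mm by 85 mm) begins 54 mm behind the grasp point. The pads swing forward as they close: fully open they stand 13 mm farther back than shut.
Start: joints at [-1.01, 0.04, 0.085, 0, -1.615, -0.334], TCP at [0.135, -0.585, 0.231] pointing down, gripper open.
Joint ranges: [-2.56, 2.56], [-1.29, 2.01], [-1.08, 1.49], [-3.29, 1.98], [-2.81, -0.18], [-2.99, 2.99]. Speed limits (rad/s): [2.57, 2.57, 3.01, 3.14, 3.14, 3.14].

INTERFACE

Orientations are given as [roll, pitch, yaw] about the fixed x, y, z axes, in that order (R = Rz(yaw) Ry(pitch) Rx(roll)).
In Python, from bench import bot gives the robot as it stands.
- The arm moves only by the tool apply_moves, never from a script. Its argument "steps" is a list of rows, each a list of 7 numbers: the finger opening in mm, from 0 to 85.4, then the shift along the world's x, y, z in units of 40 mm (1.0 is 40 mm), then the turn, a rotation vector about the world's x, y, z in units of 6 degrees (1.0 is 6 degrees). A call has 1 to 20 rows; each row shifts and turns the commanded pose from where the row before left it; what a row does not reach is not made up. A row lasts 1/10 s, in which the tool goes at most 50 mm and 8.59 degrees, less where a joint would pass 70% of its speed; a pose out of reach is approached as far as the arm can. A call is refused whole if a number of a shift passes 1 or a number of a turn 1, either way. A call with a gripper value outside its range is refused whole. The fingers move at their own pace and stop on an object; "grip_force" is the grip in N (left out, the last holds). Time passes only in rows, so rows that do not move let the fingers close. It gives the time, the measured TCP pose, the force, the opening and the grip force at its end, in the units of the state.
- bot.observe(): the state, without advancing time (a new reading comes with each control period).
- bot.snapshot(name): name is "side" or "top"; returns (picture, depth): 400x640x3 uint8, blue, green, red; 400x640 float32, m along the optical axis (not along the pixel's ray), 0 where there is no reading.
- bot.camera_model(name): a dict with "fx", "fy", "cx", "cy" (pixels), "R" (3x3) and "t" (3): a world point X has camera coordinates R X + t. Camera axes: x right, y down, z forward; pixel columns grow to the right and rows downward; lengths in m; the calibration is good to about 2 mm. A picture is of the moment at which its call begins. camera_model takes no time and is no camera call.
- bot.job_done(): hands the job in; it is judged then, once.
The state is a dict: "time": time; "q": joint angles; "qvel": joint speeds; "effort": joint torques, N m; "ee_pos": TCP position; "tcp_rot": TCP orientation; "wrist_force": force on the tool from outside, world axes, zero at the start; "torque": the same for the moment, N m; "finger_gap": finger opening in m; "grip_force": force on a finger pad.
Only numpy, scipy, OpenCV 4.12 (cv2) and the standard library are available. Lean on these libraries where they do the work, as an engineer would, in place of code of your own. Each camera call takes 0.05 s, during which the arm holds its last target. There are 200 camera calls.

## Working session

There is one attempt and no reset: what is moved stays moved. The work goes in short steps, Python scripts to look and compute and a tool call to move; the robot and the scene stay as the last step left them, time stands still between calls to the robot, and variables do not carry over. Pictures are saved under pics/ and viewed, at most 10 in all, crops included, and the job is handed in when it is done.

Besides the shell and the picture viewer there is one more tool, called by a JSON object that holds its "method" and its "body". apply_moves: Moves the arm, as the interface text tells. Its arguments: {"type":"object","properties":{"steps":{"type":"array","items":{"type":"array","items":{"type":"number"}}},"grip_force":{"type":"number"}},"required":["steps"]}

```bash
mkdir -p pics; python3 - <<'E'
from bench import bot
import cv2,numpy as np
for n in ("side","top"):
    p,d=bot.snapshot(n); cv2.imwrite(f"pics/{n}0.png",p); np.savez(f"pics/{n}0.npz",p=p,d=d)
    m=bot.camera_model(n); print(n,m['fx'],m['cx'],m['cy'],-np.array(m['R']).T@m['t'],np.round(m['R'],3).tolist())
print(bot.observe())
E
```

```text
side 405.5917049931061 320.0881495039185 198.82637661315547 [1.1458574  0.24184679 0.76667879] [[-0.4, 0.916, -0.013], [0.723, 0.307, -0.618], [-0.563, -0.257, -0.786]]
top 474.49620884502224 311.37587683491864 194.85426612944752 [0.5885768  0.05218659 0.96541105] [[0.009, -0.999, 0.04], [-0.997, -0.012, -0.072], [0.072, -0.039, -0.997]]
{'time': 0.1, 'q': array([-1.01027397e+00,  4.07333253e-02,  8.39323257e-02, -4.39210888e-04,
       -1.61550810e+00, -3.33695928e-01]), 'qvel': array([-0.00014962, -0.00347905,  0.00137412,  0.00151022,  0.0008764 ,
       -0.00134346]), 'effort': array([-3.96203439e-03, -3.69347548e+01,  3.48282802e+01,  6.95165500e+00,
       -4.53152054e-03, -1.93478377e-05]), 'ee_pos': array([ 0.13494491, -0.58432347,  0.23039501]), 'tcp_rot': array([ 3.14001961e+00, -8.08926982e-05, -2.91474687e+00]), 'wrist_force': array([-0.23024235,  0.02471259,  0.11092392]), 'torque': array([ 0.01692026,  0.02328696, -0.00233789]), 'grip_force': 0.0, 'finger_gap': 0.08544943874621444}
```

View pics/side0.png

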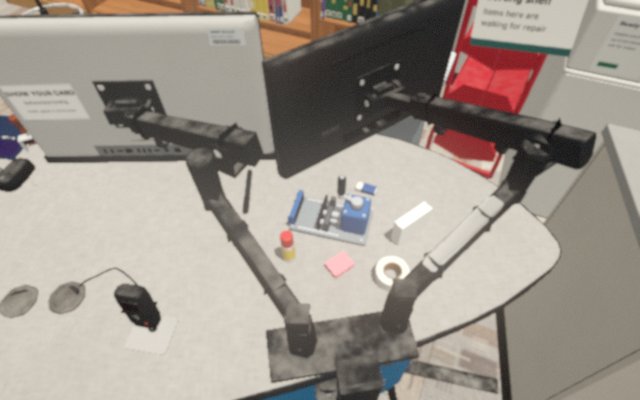

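View pics/top0.png

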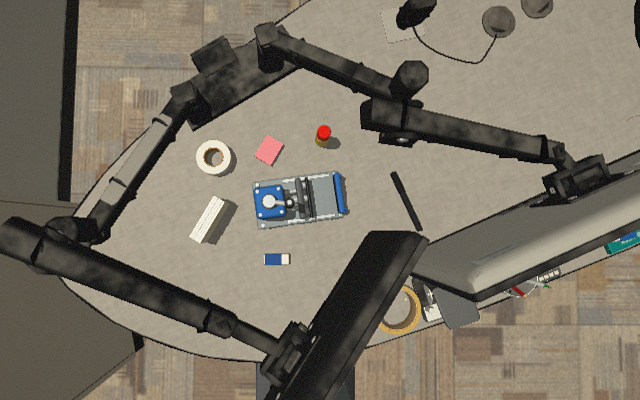

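The top view shows the press at about (300,198), with the cheek on the right (342,194), the gearbox on the left (270,200), and the pad at (212,220). In the side view the press is at about (330,215) and the pad at (411,222). I'll enlarge both.

```bash
python3 - <<'E'
import cv2,numpy as np
t=cv2.imread("pics/top0.png")[160:260,180:360]; s=cv2.imread("pics/side0.png")[165:265,270:450]
f=lambda i:cv2.resize(i,None,fx=4,fy=3,interpolation=cv2.INTER_CUBIC)
cv2.imwrite("pics/z.png",np.vstack([f(t),f(s)])[:600])
E
```

```text
(no output)
```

View pics/z.png

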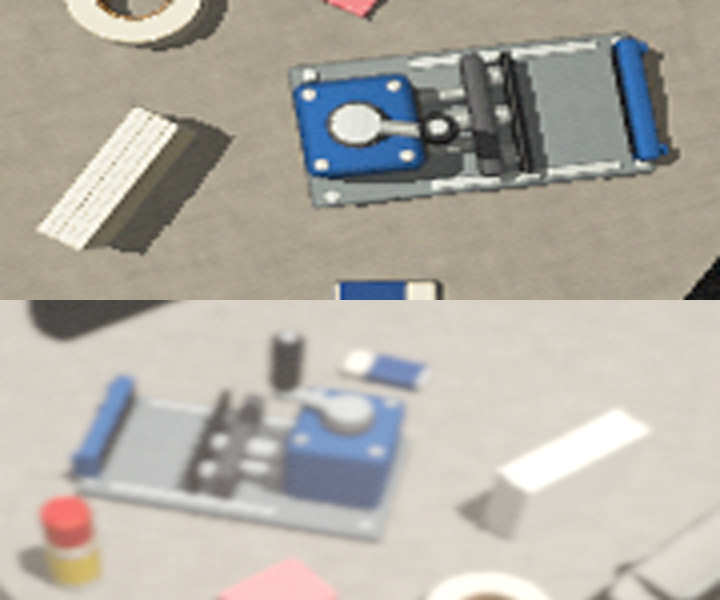

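The crop shows the gearbox top face, hub, grip (zoom 437,127), jaw, cheek and pad top clearly. The grip currently points toward the slot. I'll measure with masks and rays.

```bash
cat > h.py <<'E'
from bench import bot
import cv2,numpy as np
def ray(n,u,v,z):
    m=bot.camera_model(n);R=np.array(m['R']);t=np.array(m['t'])
    c=-R.T@t; d=R.T@np.array([(u-m['cx'])/m['fx'],(v-m['cy'])/m['fy'],1.])
    return c+d*(z-c[2])/d[2]
def proj(n,X):
    m=bot.camera_model(n); c=np.array(m['R'])@X+np.array(m['t']); return m['fx']*c[0]/c[2]+m['cx'],m['fy']*c[1]/c[2]+m['cy']
def rect(n,mask,z):
    k,l,s,c=cv2.connectedComponentsWithStats(mask.astype(np.uint8)); i=1+np.argmax(s[1:,4])
    v,u=np.nonzero(l==i); P=np.array([ray(n,a,b,z)[:2] for a,b in zip(u,v)])
    (cx,cy),wh,an=cv2.minAreaRect((P*1000).astype(np.float32)); return np.round([cx,cy,*wh,an],1)
E
python3 - <<'E'
from h import *
p=np.load("pics/top0.npz");d=p['d'];p=p['p'].astype(int)
B,G,R=p[...,0],p[...,1],p[...,2]
V,U=np.mgrid[:400,:640]
box=lambda a,b,c,e:(U>=a)&(U<c)&(V>=b)&(V<e)
blue=(B>R+50)
print("gearbox",rect("top",blue&box(245,165,300,235),.08))
print("cheek",rect("top",blue&box(325,165,355,220),.046))
white=(p.min(2)>165)&box(185,190,240,250)
print("pad",rect("top",white,.066), white.sum())
hsv=(p.min(2)>150)&box(258,190,282,212); print("hub",rect("top",hsv,.09))
# via zoom points
for nm,x,y,z in [("grip",437,127,.147),("pl1",290,68,.012),("pl2",313,207,.012),("pl3",655,172,.012),("pl4",626,36,.012),("jaw1",508,55,.046),("jaw2",532,172,.046),("chk1",616,42,.046),("chk2",642,160,.046),("padA",136,107,.066),("padB",178,127,.066),("padC",82,250,.066),("padD",38,231,.066)]:
    u,v=x/4+180-.4,y/3+160-.4; X=ray("top",u,v,z); m=bot.camera_model("top"); r=d[int(v+.5),int(u+.5)]
    Xd=ray("top",u,v,z); print(nm,np.round(X[:2]*1000,1),"depth z", np.round(.965-r*1.0,3))
for nm,x,y,z in [("gripS",287,35+3,.147),("padS1",620,409,.066),("padS2",650,429,.066),("padS3",528,492,.066),("padS4",497,470,.066),("chS1",122,377,.046),("chS2",88,475,.012)]:
    y=y if nm=="gripS" and 0 else y
    u,v=x/4+270-.4,(y-300 if y>=300 else y+0)/3+165-.4
    print(nm,np.round(ray("side",u,v,z)*1000,1))
print(np.round(ray("side",287/4+270,(338-300)/3+165,.147)*1000,1))
E
```

```text
gearbox [639.1  95.7  58.9  54.3   8.7]
cheek [660.6 -39.7  77.6  14.7   8.7]
pad [606.1 213.6  24.4  91.1  60.2] 620
hub [639.7  90.1  22.2  33.1   0.8]
grip [635.   58.6] depth z 0.148
pl1 [681.5 134. ] depth z 0.009
pl2 [588.7 120.9] depth z 0.004
pl3 [613.7 -50.3] depth z -0.004
pl4 [705.4 -35.2] depth z 0.034
jaw1 [688.   25.5] depth z 0.041
jaw2 [612.2  13.1] depth z 0.014
chk1 [697.2 -27.2] depth z 0.038
chk2 [620.5 -40.3] depth z 0.015
padA [650.7 201.2] depth z 0.07
padB [638.3 181.3] depth z 0.07
padC [561.  224.2] depth z 0.011
padD [572.6 244.9] depth z 0.012
gripS [634.5  56.6 147. ]
padS1 [560.5 224.8  66. ]
padS2 [572.  244.2  66. ]
padS3 [650.2 199.6  66. ]
padS4 [638.7 179.4  66. ]
chS1 [625.  -46.2  46. ]
chS2 [694.6 -36.5  12. ]
[635.2  57.8 147. ]
```

{"method": "apply_moves", "body": {"steps": [[60, 0, 0, 0.5, 0, 0, 0], [60, 0, 0, 0.9, 0, 0, 0], [60, 0, 0, 0.9, 0, 0, 0], [60, 0, 0, 0.9, 0, 0, 0], [60, 0, 0, 0.9, 0, 0, 0], [60, 0, 0, 0.9, 0, 0, 0], [60, 0, 0, 0.3, 0, 0, 0], [60, 0.25, 0.42, 0, 0, 0, -0.3], [60, 0.49, 0.83, 0, 0, 0, -0.3], [60, 0.49, 0.83, 0, 0, 0, -0.3], [60, 0.49, 0.83, 0, 0, 0, -0.3], [60, 0.49, 0.83, 0, 0, 0, -0.3], [60, 0.49, 0.83, 0, 0, 0, -0.3], [60, 0.49, 0.83, 0, 0, 0, -0.3], [60, 0.49, 0.83, 0, 0, 0, -0.3], [60, 0.49, 0.83, 0, 0, 0, -0.3], [60, 0.49, 0.83, 0, 0, 0, -0.3]]}}

```text
time: 1.8
ee_pos: [0.3217, -0.2675, 0.4431]
tcp_rot: [3.141, -0.0, 3.053]
wrist_force: [1.2, -0.0, -0.1]
finger_gap: 0.06
grip_force: 0.0
```

{"method": "apply_moves", "body": {"steps": [[60, 0.49, 0.83, 0, 0, 0, -0.29], [60, 0.49, 0.83, 0, 0, 0, -0.29], [60, 0.49, 0.83, 0, 0, 0, -0.29], [60, 0.49, 0.83, 0, 0, 0, -0.29], [60, 0.49, 0.83, 0, 0, 0, -0.29], [60, 0.49, 0.83, 0, 0, 0, -0.29], [60, 0.49, 0.83, 0, 0, 0, -0.29], [60, 0.49, 0.83, 0, 0, 0, -0.29], [60, 0.49, 0.83, 0, 0, 0, -0.29], [60, 0.49, 0.83, 0, 0, 0, -0.29], [60, 0.49, 0.83, 0, 0, 0, -0.29], [60, 0.49, 0.83, 0, 0, 0, -0.29], [60, 0.49, 0.83, 0, 0, 0, -0.29], [60, 0.49, 0.83, 0, 0, 0, -0.29], [60, 0.25, 0.38, 0, 0, 0, 0], [60, 0, 0, 0, 0, 0, 0], [60, 0, 0, 0, 0, 0, 0]]}}

```text
time: 3.5
ee_pos: [0.6059, 0.2113, 0.4423]
tcp_rot: [-3.14, -0.001, 2.629]
wrist_force: [-0.7, -1.1, -0.7]
finger_gap: 0.0602
grip_force: 0.0
```

{"method": "apply_moves", "body": {"steps": [[50, 0, 0.04, -0.5, 0, 0, 0], [50, 0, 0, -0.9, 0, 0, 0], [50, 0, 0, -0.9, 0, 0, 0], [50, 0, 0, -0.9, 0, 0, 0], [50, 0, 0, -0.9, 0, 0, 0], [50, 0, 0, -0.9, 0, 0, 0], [50, 0, 0, -0.9, 0, 0, 0], [50, 0, 0, -0.9, 0, 0, 0], [50, 0, 0, -0.9, 0, 0, 0], [50, 0, 0, -0.5, 0, 0, 0], [50, 0, 0, 0, 0, 0, 0]]}}

```text
time: 4.6
ee_pos: [0.6039, 0.2109, 0.1122]
tcp_rot: [-3.138, -0.003, 2.628]
wrist_force: [-0.5, -0.8, 0.6]
finger_gap: 0.0499
grip_force: 0.0
```

```bash
python3 - <<'E'
from h import *
for n,(a,b,c,e) in dict(top=(130,140,270,280),side=(360,150,500,290)).items():
    p,d=bot.snapshot(n); cv2.imwrite(f"pics/a_{n}.png",cv2.resize(p[b:e,a:c],None,fx=2.8,fy=2.8))
cv2.imwrite("pics/a.png",np.hstack([cv2.imread("pics/a_top.png"),cv2.imread("pics/a_side.png")]))
o=bot.observe();print(o['ee_pos'],o['tcp_rot'],o['wrist_force'])
E
```

```text
[0.60608016 0.21194085 0.11707308] [3.14027880e+00 1.51311780e-03 2.62863356e+00] [-0.35723352  0.40160912  1.11586387]
```

View pics/a.png

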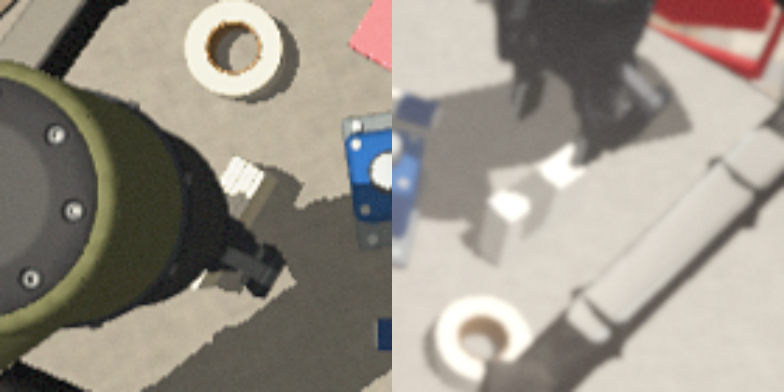

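The fingers straddle the pad: in the left crop the pad's ends stick out on both sides of the lower finger (240,265), and in the right crop the pad stands clear between the fingers. Descending and gripping.

{"method": "apply_moves", "body": {"steps": [[50, 0, 0, -0.6, 0, 0, 0], [50, 0, 0, -0.6, 0, 0, 0], [50, 0, 0, -0.5, 0, 0, 0], [50, 0, 0, -0.2, 0, 0, 0], [50, 0, 0, 0, 0, 0, 0], [20, 0, 0, 0, 0, 0, 0], [20, 0, 0, 0, 0, 0, 0], [20, 0, 0, 0, 0, 0, 0], [20, 0, 0, 0, 0, 0, 0], [20, 0, 0, 0, 0, 0, 0], [20, 0, 0, 0, 0, 0, 0]], "grip_force": 40}}

```text
time: 5.8
ee_pos: [0.6068, 0.2131, 0.0416]
tcp_rot: [3.139, 0.002, 2.629]
wrist_force: [-1.0, 1.2, 6.0]
finger_gap: 0.0232
grip_force: 40.9
```

{"method": "apply_moves", "body": {"steps": [[18, 0, 0, 0.1, 0, 0, 0], [18, 0, 0, 0.3, 0, 0, 0], [18, 0, 0, 0.6, 0, 0, 0], [18, 0, 0, 0.9, 0, 0, 0], [18, 0, 0, 0.9, 0, 0, 0], [18, 0, 0, 0.9, 0, 0, 0], [18, 0, 0, 0.9, 0, 0, 0], [18, 0, 0, 0.9, 0, 0, 0], [18, 0, 0, 0.9, 0, 0, 0], [18, 0, 0, 0.9, 0, 0, 0], [18, 0, 0, 0.9, 0, 0, 0], [18, 0, 0, 0.9, 0, 0, 0], [18, 0, 0, 0.9, 0, 0, 0], [18, 0, 0, 0.8, 0, 0, 0], [18, 0, 0, 0.4, 0, 0, 0], [18, 0, 0, 0, 0, 0, 0], [18, 0, 0, 0, 0, 0, 0]]}}

```text
time: 7.5
ee_pos: [0.6059, 0.2129, 0.4865]
tcp_rot: [-3.141, -0.001, 2.629]
wrist_force: [-0.4, 0.8, -1.7]
finger_gap: 0.0232
grip_force: 40.1
```

{"method": "apply_moves", "body": {"steps": [[18, 0.06, -0.28, 0, 0, 0, 0.3], [18, 0.12, -0.56, 0, 0, 0, 0.6], [18, 0.12, -0.56, 0, 0, 0, 0.6], [18, 0.12, -0.56, 0, 0, 0, 0.6], [18, 0.12, -0.56, 0, 0, 0, 0.6], [18, 0.12, -0.56, 0, 0, 0, 0.6], [18, 0.12, -0.56, 0, 0, 0, 0.6], [18, 0.12, -0.56, 0, 0, 0, 0.6], [18, 0.12, -0.56, 0, 0, 0, 0.6], [18, 0.12, -0.56, 0, 0, 0, 0.6], [18, 0.12, -0.56, 0, 0, 0, 0.6], [18, 0, 0, 0, 0, 0, 0], [18, 0, 0, 0, 0, 0, 0]]}}

```text
time: 8.8
ee_pos: [0.6562, -0.0228, 0.4859]
tcp_rot: [3.141, -0.002, -2.996]
wrist_force: [1.0, 0.6, -1.4]
finger_gap: 0.0233
grip_force: 40.0
```

{"method": "apply_moves", "body": {"steps": [[18, 0, 0.25, -0.3, 0, 0, 0], [18, 0, 0, -0.8, 0, 0, 0], [18, 0, 0, -0.9, 0, 0, 0], [18, 0, 0, -0.9, 0, 0, 0], [18, 0, 0, -0.9, 0, 0, 0], [18, 0, 0, -0.9, 0, 0, 0], [18, 0, 0, -0.9, 0, 0, 0], [18, 0, 0, -0.9, 0, 0, 0], [18, 0, 0, -0.9, 0, 0, 0], [18, 0, 0, -0.9, 0, 0, 0], [18, 0, 0, -0.6, 0, 0, 0], [18, 0, 0, -0.3, 0, 0, 0], [18, 0, 0, 0, 0, 0, 0], [18, 0, 0, 0, 0, 0, 0]]}}

```text
time: 10.2
ee_pos: [0.6566, -0.0123, 0.1207]
tcp_rot: [-3.141, 0.002, -2.994]
wrist_force: [-0.2, 0.7, -0.2]
finger_gap: 0.0236
grip_force: 40.1
```

```bash
python3 - <<'E'
from h import *
for n,(a,b,c,e) in dict(top=(250,130,390,270),side=(250,130,390,270)).items():
    p,d=bot.snapshot(n); cv2.imwrite(f"pics/b_{n}.png",p)
I=[cv2.resize(cv2.imread(f"pics/b_{n}.png")[130:270,250:390],None,fx=2.8,fy=2.8) for n in("top","side")]
cv2.imwrite("pics/b.png",np.hstack(I))
o=bot.observe();print(o['ee_pos'],o['tcp_rot'],o['wrist_force'])
E
```

```text
[ 0.65703655 -0.01234008  0.1215618 ] [-3.14151084  0.00328772 -2.99412838] [ 0.47462244  0.16442    -0.51408997]
```

View pics/b.png

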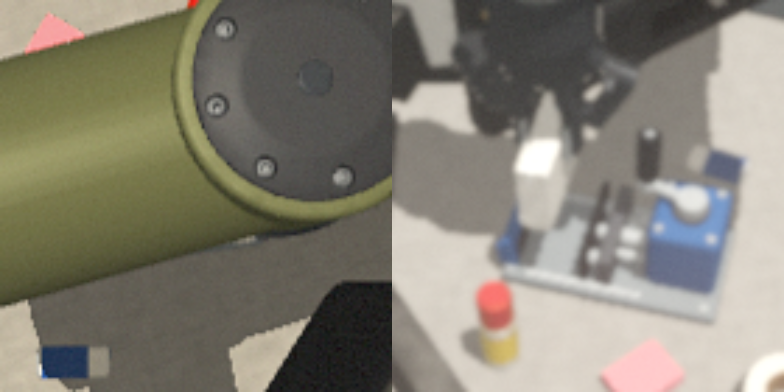

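The side view shows the pad hanging upright between the fingers above the slot. Its near-end bottom corners are at about (525,220) and (555,232) in the crop, with the cheek to their left and the jaw to their right. I'll check those corners numerically.

```bash
python3 - <<'E'
from h import *
a=np.radians(8.4);A=np.array([.640,.095]);x=np.array([np.cos(a),np.sin(a)]);y=np.array([-x[1],x[0]])
for nm,u,v,z in [("bl",525,220,.08),("br",555,232,.08),("tl",518,163,.146),("tr",556,172,.146)]:
    X=ray("side",(u-392)/2.8+250-.3,v/2.8+130-.3,z)[:2]-A; print(nm,np.round([X@x*1000,X@y*1000],1))
X=np.array([.657,-.0123])-A; print("tcp",X@x,X@y)
E
```

```text
bl [  39.6 -119.2]
br [ 44.7 -94. ]
tl [  38.8 -120.7]
tr [ 39.9 -92.2]
tcp 0.00114292069562405 -0.10863233281248966
```

{"method": "apply_moves", "body": {"steps": [[18, 0, 0, -0.3, 0, 0, 0], [18, 0, 0, -0.4, 0, 0, 0], [18, 0, 0, -0.4, 0, 0, 0], [18, 0, 0, -0.3, 0, 0, 0], [18, 0, 0, -0.15, 0, 0, 0], [18, 0, 0, -0.05, 0, 0, 0], [18, 0, 0, -0.05, 0, 0, 0], [18, 0, 0, 0, 0, 0, 0], [18, 0, 0, 0, 0, 0, 0]]}}

```text
time: 11.2
ee_pos: [0.6563, -0.0131, 0.0538]
tcp_rot: [-3.141, 0.001, -2.995]
wrist_force: [1.9, -5.8, -1.4]
finger_gap: 0.0229
grip_force: 40.1
```

{"method": "apply_moves", "body": {"steps": [[18, 0, 0, -0.02, 0, 0, 0], [18, 0, 0, 0, 0, 0, 0], [18, 0, 0, 0, 0, 0, 0]]}}

```text
time: 11.5
ee_pos: [0.6564, -0.0131, 0.0537]
tcp_rot: [-3.141, 0.001, -2.994]
wrist_force: [-0.7, -5.8, 2.5]
finger_gap: 0.0235
grip_force: 40.4
```

```bash
python3 - <<'E'
from h import *
for i in range(3):
    bot.snapshot("top"); o=bot.observe();print(o['ee_pos'],o['wrist_force'],o['torque'])
p,d=bot.snapshot("side"); cv2.imwrite("pics/c.png",cv2.resize(p[150:260,270:400],None,fx=5,fy=5,interpolation=cv2.INTER_CUBIC))
E
```

```text
[ 0.65643736 -0.01310231  0.05371937] [-1.63507161 -4.79919075  3.09149381] [-1.24408969  0.51967323  0.08006558]
[ 0.65644581 -0.01310965  0.05375697] [-0.80749807 -4.8720974   4.14380752] [-1.21821818  0.4920399   0.02183487]
[ 0.65643998 -0.01306659  0.05372172] [-1.21293946 -5.27736873  2.55478562] [-1.22066258  0.50407586  0.05639135]
```

View pics/c.png

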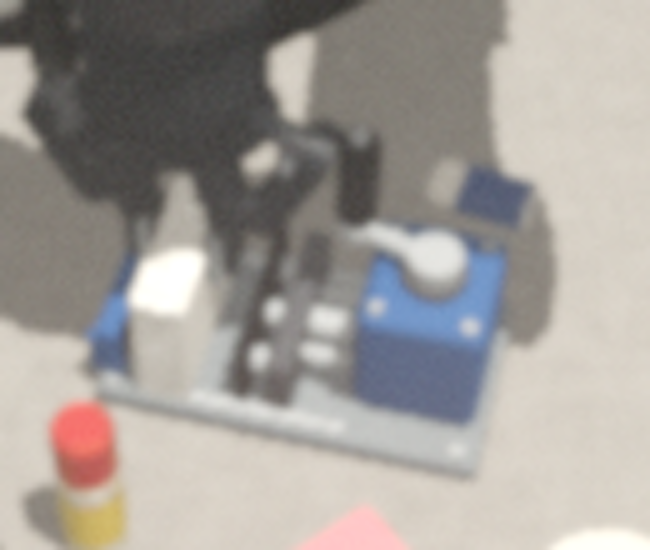

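The pad stands in the slot, but a gripper knuckle touches the crank grip (crop ~330,150), which explains the 5 N sideways force. I'll shift 5 mm toward the cheek, open only slightly, then lift.

{"method": "apply_moves", "body": {"steps": [[18, 0.01, -0.04, 0.02, 0, 0, 0], [18, 0.01, -0.04, 0, 0, 0, 0], [18, 0, -0.04, 0, 0, 0, 0], [18, 0, 0, 0, 0, 0, 0], [18, 0, 0, 0, 0, 0, 0]]}}

```text
time: 12.2
ee_pos: [0.6574, -0.0169, 0.0537]
tcp_rot: [3.141, 0.001, -2.994]
wrist_force: [0.8, 2.2, 3.0]
finger_gap: 0.0234
grip_force: 40.6
```

Contact has cleared. Releasing.

{"method": "apply_moves", "body": {"steps": [[26, 0, 0, 0, 0, 0, 0], [28, 0, 0, 0, 0, 0, 0], [29, 0, 0, 0, 0, 0, 0], [29, 0, 0, 0, 0, 0, 0], [29, 0, 0, 0, 0, 0, 0]]}}

```text
time: 12.7
ee_pos: [0.6568, -0.0176, 0.0531]
tcp_rot: [3.142, -0.0, -2.995]
wrist_force: [0.3, -0.0, 0.5]
finger_gap: 0.0291
grip_force: 0.0
```

{"method": "apply_moves", "body": {"steps": [[29, 0, 0, 0.1, 0, 0, 0], [29, 0, 0, 0.2, 0, 0, 0], [29, 0, 0, 0.3, 0, 0, 0], [29, 0, 0, 0.4, 0, 0, 0], [29, 0, 0, 0.6, 0, 0, 0], [40, 0, 0, 0.9, 0, 0, 0], [40, 0, 0, 0.9, 0, 0, 0], [40, 0, 0, 0.9, 0, 0, 0], [40, 0, 0, 0.9, 0, 0, 0], [40, 0, 0, 0.9, 0, 0, 0], [40, 0, 0, 0.9, 0, 0, 0], [40, 0, 0, 0.9, 0, 0, 0], [40, 0, 0, 0.9, 0, 0, 0], [40, 0, 0, 0.5, 0, 0, 0], [40, -0.1, 0.4, 0, 0, 0, 0], [40, -0.2, 0.8, 0, 0, 0, 0], [40, -0.25, 0.7, 0, 0, 0, 0], [40, 0, 0, 0, 0, 0, 0], [40, 0, 0, 0, 0, 0, 0]]}}

```text
time: 14.6
ee_pos: [0.6343, 0.0593, 0.426]
tcp_rot: [3.141, 0.001, -2.993]
wrist_force: [-0.4, -0.6, 0.6]
finger_gap: 0.04
grip_force: 0.0
```

```bash
python3 - <<'E'
from h import *
p,d=bot.snapshot("side"); cv2.imwrite("pics/d.png",cv2.resize(p[150:260,270:400],None,fx=5,fy=5,interpolation=cv2.INTER_CUBIC))
o=bot.observe();print(o['ee_pos'],o['tcp_rot'],o['wrist_force'])
E
```

```text
[0.63459397 0.05857118 0.42580325] [ 3.14153181e+00  4.88737345e-04 -2.99389802e+00] [-0.31872986 -0.3825421   0.46878897]
```

View pics/d.png

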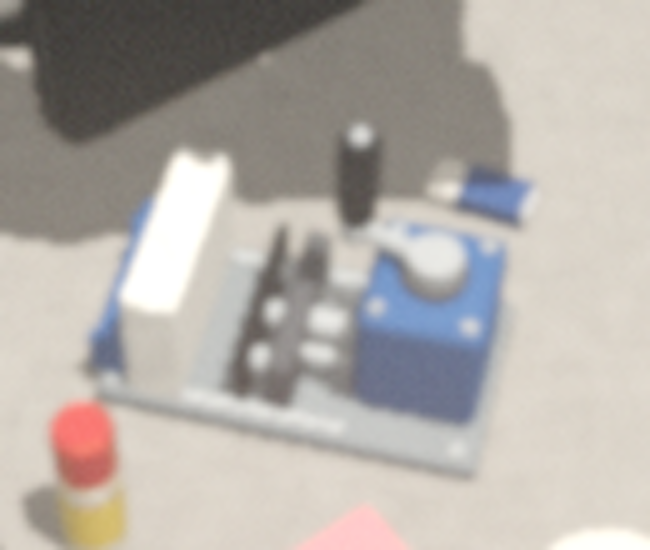

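The pad stands upright and square beside the cheek, clear of the jaw. The crank grip top is at crop (361,130), as measured before. Descending on the grip.

{"method": "apply_moves", "body": {"steps": [[40, 0, 0, -0.4, 0, 0, 0], [40, 0, 0, -0.8, 0, 0, 0], [40, 0, 0, -0.9, 0, 0, 0], [40, 0, 0, -0.9, 0, 0, 0], [40, 0, 0, -0.9, 0, 0, 0], [40, 0, 0, -0.9, 0, 0, 0], [40, 0, 0, -0.7, 0, 0, 0], [40, 0, 0, -0.5, 0, 0, 0], [40, 0, 0, -0.5, 0, 0, 0], [40, 0, 0, -0.5, 0, 0, 0], [40, 0, 0, -0.5, 0, 0, 0], [40, 0, 0, -0.4, 0, 0, 0], [40, 0, 0, -0.1, 0, 0, 0], [40, 0, 0, 0, 0, 0, 0], [40, 0, 0, 0, 0, 0, 0]]}}

```text
time: 16.15
ee_pos: [0.6356, 0.0585, 0.1066]
tcp_rot: [-3.142, 0.002, -2.994]
wrist_force: [0.8, -0.4, 0.9]
finger_gap: 0.0399
grip_force: 0.0
```

{"method": "apply_moves", "body": {"steps": [[14, 0, 0, 0, 0, 0, 0], [14, 0, 0, 0, 0, 0, 0], [14, 0, 0, 0, 0, 0, 0], [14, 0, 0, 0, 0, 0, 0], [14, 0, 0, 0, 0, 0, 0], [14, 0, 0, 0, 0, 0, 0]], "grip_force": 30}}

```text
time: 16.75
ee_pos: [0.6355, 0.0582, 0.1066]
tcp_rot: [-3.141, 0.002, -2.994]
wrist_force: [-0.3, -4.1, 5.6]
finger_gap: 0.017
grip_force: 29.8
```

```bash
python3 - <<'E'
from h import *
o=bot.observe();print(o['ee_pos'],o['tcp_rot'],o['wrist_force'],o['finger_gap'])
c=np.array([640.,95.]);r=o['ee_pos'][:2]*1000-c;R=38.;a0=np.arctan2(r[1],r[0]);print(np.hypot(*r),np.degrees(a0))
for s in (.15,.3):
    P=[c+R*np.array([np.cos(a0-s*k),np.sin(a0-s*k)]) for k in range(0,21)]
    print(s,np.round(np.diff(P,axis=0)/40,2).tolist())
E
```

```text
[0.63551027 0.05815445 0.10656766] [-3.14090144e+00  1.78478853e-03 -2.99448710e+00] [-0.30395128 -4.09953767  5.57909163] 0.01703922105872229
37.118087852393074 -96.94739153780833
0.15 [[-0.14, 0.03], [-0.13, 0.05], [-0.13, 0.07], [-0.11, 0.09], [-0.1, 0.1], [-0.08, 0.12], [-0.07, 0.13], [-0.05, 0.13], [-0.02, 0.14], [-0.0, 0.14], [0.02, 0.14], [0.04, 0.14], [0.06, 0.13], [0.08, 0.12], [0.09, 0.11], [0.11, 0.09], [0.12, 0.07], [0.13, 0.05], [0.14, 0.03], [0.14, 0.01]]
0.3 [[-0.27, 0.08], [-0.24, 0.15], [-0.18, 0.22], [-0.11, 0.26], [-0.03, 0.28], [0.06, 0.28], [0.14, 0.25], [0.2, 0.2], [0.25, 0.13], [0.28, 0.05], [0.28, -0.04], [0.26, -0.12], [0.21, -0.19], [0.15, -0.24], [0.07, -0.28], [-0.02, -0.28], [-0.1, -0.27], [-0.17, -0.22], [-0.23, -0.16], [-0.27, -0.09]]
```

{"method": "apply_moves", "body": {"steps": [[14, -0.14, 0.03, 0, 0, 0, 0], [14, -0.13, 0.05, 0, 0, 0, 0], [14, -0.13, 0.07, 0, 0, 0, 0], [14, -0.11, 0.09, 0, 0, 0, 0], [14, -0.1, 0.1, 0, 0, 0, 0], [14, -0.08, 0.12, 0, 0, 0, 0], [14, -0.07, 0.13, 0, 0, 0, 0], [14, -0.05, 0.13, 0, 0, 0, 0], [14, -0.02, 0.14, 0, 0, 0, 0], [14, 0, 0.14, 0, 0, 0, 0]]}}

```text
time: 17.75
ee_pos: [0.6023, 0.0978, 0.1065]
tcp_rot: [-3.14, 0.002, -2.995]
wrist_force: [0.7, -5.9, 4.4]
finger_gap: 0.0172
grip_force: 29.9
```

```bash
cat > w.py <<'E'
from h import *
import sys
o=bot.observe();c=np.array([640.,95.]);r=o['ee_pos'][:2]*1000-c;u=r/np.hypot(*r);t=np.array([u[1],-u[0]])
f=o['wrist_force'];print(o['time'],o['ee_pos'],"r",np.hypot(*r).round(1),"deg",np.degrees(np.arctan2(r[1],r[0])).round(1),"F rad,tan,z",(f[:2]@u).round(1),(f[:2]@t).round(1),f[2].round(1),"gap",o['finger_gap'])
if len(sys.argv)>2:
    s=float(sys.argv[1]);n=int(sys.argv[2]);a=np.arctan2(r[1],r[0])
    A=a-s*np.arange(n+1);P=c+38*np.c_[np.cos(A),np.sin(A)];P[0]=r+c;Q=np.round((P-P[0])/40,2);print(np.round(np.diff(Q,axis=0),2).tolist())
E
python3 w.py .25 20
```

```text
17.75 [0.60226282 0.09780658 0.1065094 ] r 37.8 deg 175.7 F rad,tan,z -1.1 -5.8 4.4 gap 0.01719743903889355
[[0.04, 0.23], [0.11, 0.22], [0.15, 0.18], [0.19, 0.14], [0.22, 0.08], [0.24, 0.03], [0.23, -0.03], [0.22, -0.09], [0.19, -0.14], [0.15, -0.18], [0.11, -0.21], [0.04, -0.24], [-0.01, -0.23], [-0.07, -0.23], [-0.13, -0.2], [-0.17, -0.16], [-0.21, -0.12], [-0.23, -0.06], [-0.23, 0.0], [-0.23, 0.05]]
```

{"method": "apply_moves", "body": {"steps": [[14, 0.04, 0.23, 0, 0, 0, 0], [14, 0.11, 0.22, 0, 0, 0, 0], [14, 0.15, 0.18, 0, 0, 0, 0], [14, 0.19, 0.14, 0, 0, 0, 0], [14, 0.22, 0.08, 0, 0, 0, 0], [14, 0.24, 0.03, 0, 0, 0, 0], [14, 0.23, -0.03, 0, 0, 0, 0], [14, 0.22, -0.09, 0, 0, 0, 0], [14, 0.19, -0.14, 0, 0, 0, 0], [14, 0.15, -0.18, 0, 0, 0, 0], [14, 0.11, -0.21, 0, 0, 0, 0], [14, 0.04, -0.24, 0, 0, 0, 0], [14, -0.01, -0.23, 0, 0, 0, 0], [14, -0.07, -0.23, 0, 0, 0, 0], [14, -0.13, -0.2, 0, 0, 0, 0], [14, -0.17, -0.16, 0, 0, 0, 0], [14, -0.21, -0.12, 0, 0, 0, 0], [14, -0.23, -0.06, 0, 0, 0, 0], [14, -0.23, 0, 0, 0, 0, 0], [14, -0.23, 0.05, 0, 0, 0, 0]]}}

```text
time: 19.75
ee_pos: [0.6276, 0.0599, 0.1066]
tcp_rot: [-3.141, 0.005, -2.995]
wrist_force: [6.6, -0.5, 2.9]
finger_gap: 0.0172
grip_force: 29.9
```

```bash
python3 w.py .15 20
python3 - <<'E'
from h import *
p,d=bot.snapshot("side"); cv2.imwrite("pics/e.png",cv2.resize(p[150:260,270:400],None,fx=5,fy=5,interpolation=cv2.INTER_CUBIC))
E
```

```text
19.75 [0.62757748 0.0599049  0.10657974] r 37.2 deg -109.5 F rad,tan,z -1.7 -6.4 2.9 gap 0.01720527736910678
[[-0.14, 0.04], [-0.12, 0.08], [-0.1, 0.09], [-0.1, 0.11], [-0.07, 0.12], [-0.06, 0.13], [-0.03, 0.14], [-0.02, 0.14], [0.01, 0.14], [0.02, 0.14], [0.05, 0.13], [0.07, 0.13], [0.09, 0.11], [0.1, 0.1], [0.11, 0.09], [0.13, 0.06], [0.13, 0.05], [0.14, 0.02], [0.15, 0.01], [0.14, -0.02]]
```

View pics/e.png

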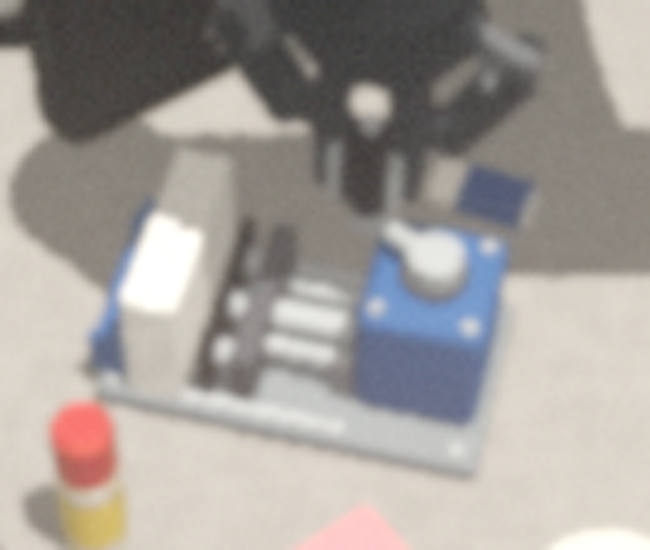

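The jaw (crop ~235,300) has closed most of the gap and the pad still stands. Continuing slower.

{"method": "apply_moves", "body": {"steps": [[14, -0.14, 0.04, 0, 0, 0, 0], [14, -0.12, 0.08, 0, 0, 0, 0], [14, -0.1, 0.09, 0, 0, 0, 0], [14, -0.1, 0.11, 0, 0, 0, 0], [14, -0.07, 0.12, 0, 0, 0, 0], [14, -0.06, 0.13, 0, 0, 0, 0], [14, -0.03, 0.14, 0, 0, 0, 0], [14, -0.02, 0.14, 0, 0, 0, 0], [14, 0.01, 0.14, 0, 0, 0, 0], [14, 0.02, 0.14, 0, 0, 0, 0], [14, 0.05, 0.13, 0, 0, 0, 0], [14, 0.07, 0.13, 0, 0, 0, 0], [14, 0.09, 0.11, 0, 0, 0, 0], [14, 0.1, 0.1, 0, 0, 0, 0], [14, 0.11, 0.09, 0, 0, 0, 0], [14, 0.13, 0.06, 0, 0, 0, 0], [14, 0.13, 0.05, 0, 0, 0, 0], [14, 0.14, 0.02, 0, 0, 0, 0]]}}

```text
time: 21.6
ee_pos: [0.6342, 0.1333, 0.1065]
tcp_rot: [3.141, -0.001, -2.994]
wrist_force: [-6.0, -0.6, 9.5]
finger_gap: 0.017
grip_force: 30.4
```

```bash
python3 w.py .06 20
```

```text
21.6 [0.63422334 0.13333657 0.106451  ] r 38.8 deg 98.6 F rad,tan,z 0.3 -6.0 9.5 gap 0.01697656076832733
[[0.06, -0.01], [0.06, 0.0], [0.05, 0.0], [0.06, 0.0], [0.06, -0.01], [0.05, -0.01], [0.06, -0.01], [0.05, -0.02], [0.06, -0.02], [0.05, -0.02], [0.05, -0.03], [0.05, -0.03], [0.04, -0.03], [0.05, -0.04], [0.04, -0.03], [0.04, -0.04], [0.04, -0.05], [0.04, -0.04], [0.03, -0.05], [0.03, -0.05]]
```

{"method": "apply_moves", "body": {"steps": [[14, 0.06, -0.01, 0, 0, 0, 0], [14, 0.06, 0, 0, 0, 0, 0], [14, 0.05, 0, 0, 0, 0, 0], [14, 0.06, 0, 0, 0, 0, 0], [14, 0.06, -0.01, 0, 0, 0, 0], [14, 0.05, -0.01, 0, 0, 0, 0], [14, 0.06, -0.01, 0, 0, 0, 0], [14, 0.05, -0.02, 0, 0, 0, 0], [14, 0.06, -0.02, 0, 0, 0, 0], [14, 0.05, -0.02, 0, 0, 0, 0], [14, 0.05, -0.03, 0, 0, 0, 0], [14, 0.05, -0.03, 0, 0, 0, 0], [14, 0.04, -0.03, 0, 0, 0, 0], [14, 0.05, -0.04, 0, 0, 0, 0], [14, 0.04, -0.03, 0, 0, 0, 0], [14, 0.04, -0.04, 0, 0, 0, 0]]}}

```text
time: 23.2
ee_pos: [0.6677, 0.1223, 0.1065]
tcp_rot: [3.14, 0.001, -2.993]
wrist_force: [-3.0, 2.0, 8.5]
finger_gap: 0.0174
grip_force: 30.4
```

```bash
python3 w.py .06 20
```

```text
23.2 [0.66765217 0.12233723 0.1064709 ] r 38.9 deg 44.7 F rad,tan,z -0.8 -3.5 8.5 gap 0.017438873859209048
[[0.02, -0.06], [0.04, -0.04], [0.03, -0.05], [0.03, -0.05], [0.03, -0.05], [0.03, -0.05], [0.02, -0.05], [0.02, -0.05], [0.01, -0.06], [0.01, -0.05], [0.01, -0.06], [0.01, -0.06], [0.0, -0.05], [0.0, -0.06], [-0.01, -0.06], [-0.01, -0.05], [-0.01, -0.06], [-0.01, -0.05], [-0.02, -0.06], [-0.02, -0.05]]
```

{"method": "apply_moves", "body": {"steps": [[14, 0.02, -0.06, 0, 0, 0, 0], [14, 0.04, -0.04, 0, 0, 0, 0], [14, 0.03, -0.05, 0, 0, 0, 0], [14, 0.03, -0.05, 0, 0, 0, 0], [14, 0.03, -0.05, 0, 0, 0, 0], [14, 0.03, -0.05, 0, 0, 0, 0], [14, 0.02, -0.05, 0, 0, 0, 0], [14, 0.02, -0.05, 0, 0, 0, 0], [14, 0.01, -0.06, 0, 0, 0, 0], [14, 0.01, -0.05, 0, 0, 0, 0], [14, 0.01, -0.06, 0, 0, 0, 0]]}}

```text
time: 24.3
ee_pos: [0.6782, 0.1002, 0.1065]
tcp_rot: [3.139, 0.002, -2.993]
wrist_force: [-2.1, 4.4, 6.4]
finger_gap: 0.0169
grip_force: 30.4
```

```bash
python3 w.py .05 20
```

```text
24.3 [0.67816374 0.10020907 0.10652515] r 38.5 deg 7.8 F rad,tan,z -1.5 -4.7 6.4 gap 0.016868554063840017
[[-0.01, -0.05], [0.01, -0.05], [0.0, -0.04], [-0.01, -0.05], [0.0, -0.05], [-0.01, -0.05], [-0.01, -0.04], [-0.01, -0.05], [-0.01, -0.04], [-0.02, -0.05], [-0.01, -0.04], [-0.02, -0.05], [-0.03, -0.04], [-0.02, -0.04], [-0.03, -0.04], [-0.03, -0.04], [-0.03, -0.03], [-0.03, -0.04], [-0.03, -0.03], [-0.04, -0.03]]
```

{"method": "apply_moves", "body": {"steps": [[14, -0.01, -0.05, 0, 0, 0, 0], [14, 0.01, -0.05, 0, 0, 0, 0], [14, 0, -0.04, 0, 0, 0, 0], [14, -0.01, -0.05, 0, 0, 0, 0], [14, 0, -0.05, 0, 0, 0, 0], [14, -0.01, -0.05, 0, 0, 0, 0], [14, -0.01, -0.04, 0, 0, 0, 0], [14, -0.01, -0.05, 0, 0, 0, 0]]}}

```text
time: 25.1
ee_pos: [0.6771, 0.0859, 0.1065]
tcp_rot: [3.138, 0.004, -2.992]
wrist_force: [0.6, 6.5, 6.4]
finger_gap: 0.0169
grip_force: 30.3
```

```bash
python3 w.py .05 20
```

```text
25.1 [0.67711582 0.08586293 0.10653774] r 38.2 deg -13.8 F rad,tan,z -1.0 -6.4 6.4 gap 0.016944642764287074
[[-0.02, -0.04], [-0.01, -0.05], [-0.02, -0.04], [-0.02, -0.05], [-0.02, -0.04], [-0.02, -0.04], [-0.03, -0.04], [-0.03, -0.04], [-0.03, -0.04], [-0.03, -0.03], [-0.03, -0.04], [-0.03, -0.03], [-0.04, -0.03], [-0.04, -0.03], [-0.04, -0.03], [-0.04, -0.02], [-0.04, -0.02], [-0.04, -0.03], [-0.05, -0.01], [-0.04, -0.02]]
```

{"method": "apply_moves", "body": {"steps": [[14, -0.02, -0.04, 0, 0, 0, 0], [14, -0.01, -0.05, 0, 0, 0, 0], [14, -0.02, -0.04, 0, 0, 0, 0], [14, -0.02, -0.04, 0, 0, 0, 0]]}}

```text
time: 25.5
ee_pos: [0.6747, 0.0794, 0.1065]
tcp_rot: [3.138, 0.005, -2.992]
wrist_force: [2.8, 7.2, 5.4]
finger_gap: 0.0172
grip_force: 30.3
```

```bash
python3 w.py .05 10
```

```text
25.5 [0.67466744 0.07936768 0.10650666] r 38.0 deg -24.3 F rad,tan,z -0.4 -7.7 5.4 gap 0.017219594589989264
[[-0.02, -0.04], [-0.02, -0.04], [-0.03, -0.04], [-0.03, -0.04], [-0.02, -0.04], [-0.03, -0.04], [-0.04, -0.03], [-0.03, -0.04], [-0.04, -0.03], [-0.03, -0.03]]
```

{"method": "apply_moves", "body": {"steps": [[14, -0.02, -0.04, 0, 0, 0, 0], [14, -0.02, -0.04, 0, 0, 0, 0]]}}

```text
time: 25.7
ee_pos: [0.6731, 0.0764, 0.1065]
tcp_rot: [3.137, 0.005, -2.992]
wrist_force: [2.5, 8.2, 5.7]
finger_gap: 0.0172
grip_force: 30.3
```

```bash
python3 w.py
```

```text
25.7 [0.67312728 0.07636477 0.10650823] r 38.0 deg -29.4 F rad,tan,z -1.9 -8.4 5.7 gap 0.017189584130474975
```

{"method": "apply_moves", "body": {"steps": [[14, 0, 0, 0, 0, 0, 0], [14, 0, 0, 0, 0, 0, 0], [14, 0, 0, 0, 0, 0, 0]]}}

```text
time: 26.0
ee_pos: [0.673, 0.0762, 0.1065]
tcp_rot: [3.138, 0.005, -2.992]
wrist_force: [1.7, 7.4, 6.3]
finger_gap: 0.0166
grip_force: 30.3
```

```bash
python3 w.py
```

```text
26.0 [0.67299778 0.07617329 0.1065155 ] r 38.0 deg -29.7 F rad,tan,z -2.2 -7.3 6.3 gap 0.016640239779075285
```

Slow winding takes 8.4 N, which is within the 7–10 N window. Letting go and lifting.

{"method": "apply_moves", "body": {"steps": [[25, 0, 0, 0, 0, 0, 0], [40, 0, 0, 0, 0, 0, 0], [40, 0, 0, 0, 0, 0, 0], [40, 0, 0, 0, 0, 0, 0], [40, 0, 0, 0.2, 0, 0, 0], [40, 0, 0, 0.4, 0, 0, 0], [40, 0, 0, 0.6, 0, 0, 0], [40, 0, 0, 0.9, 0, 0, 0], [40, 0, 0, 0.9, 0, 0, 0], [40, 0, 0, 0.9, 0, 0, 0], [40, 0, 0, 0.9, 0, 0, 0], [40, 0, 0, 0.9, 0, 0, 0], [40, 0, 0, 0.9, 0, 0, 0], [40, 0, 0, 0.8, 0, 0, 0], [40, 0, 0, 0.4, 0, 0, 0], [40, 0, 0, 0, 0, 0, 0], [40, 0, 0, 0, 0, 0, 0]]}}

```text
time: 27.7
ee_pos: [0.6716, 0.073, 0.4179]
tcp_rot: [3.141, 0.001, -2.994]
wrist_force: [0.1, 0.1, -1.0]
finger_gap: 0.0398
grip_force: 0.0
```

```bash
python3 - <<'E'
from h import *
p,d=bot.snapshot("side"); cv2.imwrite("pics/f.png",cv2.resize(p[150:260,270:400],None,fx=5,fy=5,interpolation=cv2.INTER_CUBIC))
o=bot.observe();print(o['ee_pos'],o['wrist_force'])
E
```

```text
[0.67156995 0.0730593  0.41687889] [ 0.56126789  0.3495358  -0.37996117]
```

View pics/f.png

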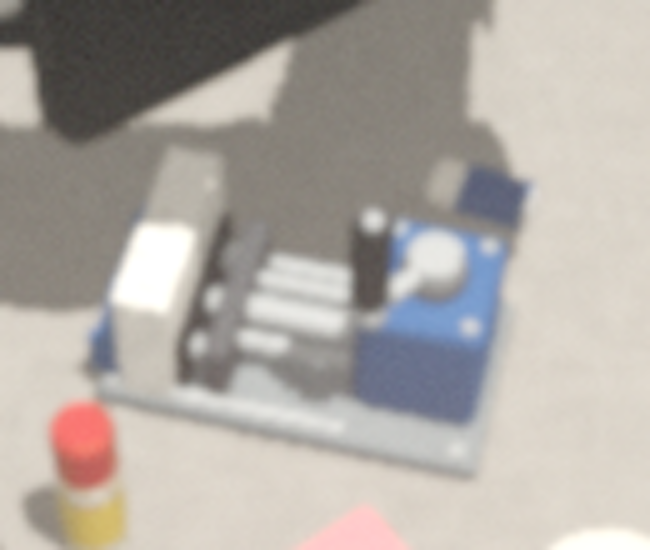

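The pad stands upright and square, held between the cheek (crop 105,340) and the jaw (200,300). The crank stayed where I left it, and the hand is clear.

```bash
python3 -c "
from bench import bot
print(bot.job_done())"
```

```text
the job is handed in; nothing more can be done
None
```

I handed the job in at about 28 s: the pad stands upright in the press against the cheek, held by the jaw (slow winding took 8.4 N at the grip), and the arm is clear; the hand-in gave no verdict, and one gripper knuckle touched the crank grip at about 5 N while placing.

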